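Reload whistle heads in reverse order

TASK

Four whistle heads stand in a row on the coloured seats of the wooden drying rack. Move them all to the pockets of the aluminium assembly rack in reverse order: the head that stood nearest the robot goes into the pocket farthest from the robot, the second nearest into the second farthest, and so on, one head to a pocket. Never tip a head over, and leave each standing upright on its pocket's floor, about in the middle, released and at rest.

Things in the scene. Friction and masses are not known exactly. Their poses are not given: they have to be found in the camera images.
- black_center (a point): Loose black polymer whistle head, 50 to 100 g, 80 mm tall, upright on a steel collar (34 mm diameter, 12 mm high); above it a round barrel 28 mm in diameter from 12 to 58 mm up, then a narrower wedge mouthpiece. The point is on its axis half-way up, 40 mm above its underside; z points up along the head. Grip the barrel from above near this height, at any yaw.
- white_center (a point): Loose white polymer whistle head, 50 to 100 g, 80 mm tall, upright on a steel collar (34 mm diameter, 12 mm high); above it a round barrel 28 mm in diameter from 12 to 58 mm up, then a narrower wedge mouthpiece. The point is on its axis half-way up, 40 mm above its underside; z points up along the head. Grip the barrel from above near this height, at any yaw.
- brass_center (a point): Loose golden brass whistle head, 50 to 100 g, 80 mm tall, upright on a steel collar (34 mm diameter, 12 mm high); above it a round barrel 28 mm in diameter from 12 to 58 mm up, then a narrower wedge mouthpiece. The point is on its axis half-way up, 40 mm above its underside; z points up along the head. Grip the barrel from above near this height, at any yaw.
- blue_center (a point): Loose blue polymer whistle head, 50 to 100 g, 80 mm tall, upright on a steel collar (34 mm diameter, 12 mm high); above it a round barrel 28 mm in diameter from 12 to 58 mm up, then a narrower wedge mouthpiece. The point is on its axis half-way up, 40 mm above its underside; z points up along the head. Grip the barrel from above near this height, at any yaw.
- black_seat: Fixed flat black polymer-coloured disc on the drying rack, 54 mm diameter, 3 mm thick, its top 11 mm above the table: the seat on which the black head stands at the start (within 4 mm of its centre). Origin at the centre of its underside.
- white_seat: Fixed flat white polymer-coloured disc on the drying rack, 54 mm diameter, 3 mm thick, its top 11 mm above the table: the seat on which the white head stands at the start (within 4 mm of its centre). Origin at the centre of its underside.
- brass_seat: Fixed flat golden brass-coloured disc on the drying rack, 54 mm diameter, 3 mm thick, its top 11 mm above the table: the seat on which the brass head stands at the start (within 4 mm of its centre). Origin at the centre of its underside.
- blue_seat: Fixed flat blue polymer-coloured disc on the drying rack, 54 mm diameter, 3 mm thick, its top 11 mm above the table: the seat on which the blue head stands at the start (within 4 mm of its centre). Origin at the centre of its underside.
- drying_rack: Fixed pale wooden board, 270 x 74 mm, 8 mm thick (end strips 14 mm high), with the four seats in one row 64 mm apart. Origin at the centre of its underside, on the table; x runs along the row, away from the robot, z up. It stands left or right of the robot's centre line, turned by up to 0.4 rad.
- assembly_rack: Fixed aluminium tray, 258 x 66 mm, with a row of four open pockets, grey-floored, empty at the start. Origin: centre of its underside, on the table; x along the row, away from the robot. Pocket centres on its x axis at -94.5, -31.5, 31.5, 94.5 mm; each 57 (x) by 54 mm inside, floor 8 mm and wall tops 22 mm above the table, walls 6 mm thick. On the other side from the drying rack, yaw up to 0.4 rad.
Mind the look-alikes: they are no part of the job. What is shaped like the part that bears white_center but red is not meant.

How it is judged:
At the end, for the whole second after the job is handed in: Each head stands in the pocket that mirrors its starting seat (1st from the robot to 4th, 2nd to 3rd, 3rd to 2nd, 4th to 1st), within 14 mm of its centre along and across the rack, on the pocket floor (height within 5 mm), upright within 0.12 rad, still (under 0.02 m/s), released (((x of black_seat in the frame of drying_rack between -0.126 and -0.066 m and x of black_center in the frame of assembly_rack between 0.0805 and 0.1085 m) or (x of black_seat in the frame of drying_rack between -0.062 and -0.002 m and x of black_center in the frame of assembly_rack between 0.0175 and 0.0455 m) or (x of black_seat in the frame of drying_rack between 0.002 and 0.062 m and x of black_center in the frame of assembly_rack between -0.0455 and -0.0175 m) or (x of black_seat in the frame of drying_rack between 0.066 and 0.126 m and x of black_center in the frame of assembly_rack between -0.1085 and -0.0805 m)) and y of black_center in the frame of assembly_rack between -0.014 and 0.014 m and z of black_center in the frame of assembly_rack between 0.043 and 0.053 m and angle between each of black_center, white_center, brass_center, blue_center's own z axis and vertical below 0.12 rad and linear speed of each of black_head, white_head, brass_head, blue_head below 0.02 m/s and ((x of white_seat in the frame of drying_rack between -0.126 and -0.066 m and x of white_center in the frame of assembly_rack between 0.0805 and 0.1085 m) or (x of white_seat in the frame of drying_rack between -0.062 and -0.002 m and x of white_center in the frame of assembly_rack between 0.0175 and 0.0455 m) or (x of white_seat in the frame of drying_rack between 0.002 and 0.062 m and x of white_center in the frame of assembly_rack between -0.0455 and -0.0175 m) or (x of white_seat in the frame of drying_rack between 0.066 and 0.126 m and x of white_center in the frame of assembly_rack between -0.1085 and -0.0805 m)) and y of white_center in the frame of assembly_rack between -0.014 and 0.014 m and z of white_center in the frame of assembly_rack between 0.043 and 0.053 m and ((x of brass_seat in the frame of drying_rack between -0.126 and -0.066 m and x of brass_center in the frame of assembly_rack between 0.0805 and 0.1085 m) or (x of brass_seat in the frame of drying_rack between -0.062 and -0.002 m and x of brass_center in the frame of assembly_rack between 0.0175 and 0.0455 m) or (x of brass_seat in the frame of drying_rack between 0.002 and 0.062 m and x of brass_center in the frame of assembly_rack between -0.0455 and -0.0175 m) or (x of brass_seat in the frame of drying_rack between 0.066 and 0.126 m and x of brass_center in the frame of assembly_rack between -0.1085 and -0.0805 m)) and y of brass_center in the frame of assembly_rack between -0.014 and 0.014 m and z of brass_center in the frame of assembly_rack between 0.043 and 0.053 m and ((x of blue_seat in the frame of drying_rack between -0.126 and -0.066 m and x of blue_center in the frame of assembly_rack between 0.0805 and 0.1085 m) or (x of blue_seat in the frame of drying_rack between -0.062 and -0.002 m and x of blue_center in the frame of assembly_rack between 0.0175 and 0.0455 m) or (x of blue_seat in the frame of drying_rack between 0.002 and 0.062 m and x of blue_center in the frame of assembly_rack between -0.0455 and -0.0175 m) or (x of blue_seat in the frame of drying_rack between 0.066 and 0.126 m and x of blue_center in the frame of assembly_rack between -0.1085 and -0.0805 m)) and y of blue_center in the frame of assembly_rack between -0.014 and 0.014 m and z of blue_center in the frame of assembly_rack between 0.043 and 0.053 m); the robot touches nothing.
It fails at once if the black head is tipped over (angle between black_center's own z axis and vertical above 0.8 rad).
It fails at once if the white head is tipped over (angle between white_center's own z axis and vertical above 0.8 rad).
It fails at once if the brass head is tipped over (angle between brass_center's own z axis and vertical above 0.8 rad).
It fails at once if the blue head is tipped over (angle between blue_center's own z axis and vertical above 0.8 rad).
It also fails if it takes over 120 s, if anything falls off the work surface, if the arm or the gripper's body presses on something with over 40 N, if the wrist force passes 120 N, or if a joint passes its speed limit or range.

ROBOT

A 6-joint arm with a two-finger parallel gripper is mounted at the origin on the work surface. World frame = base frame: x ahead of the robot, y to its left, z up, the work surface at z = 0. Lengths are in m, angles in rad, forces in N, time in s.
With the tool pointing down it reaches from about 0.3 to 0.875 m from the base axis. Payload 6.4 kg.
Tool frame: the origin (TCP) lies at the very end of the fingers, on their centre line; the grasp point (between the pads) lies 19 mm behind it; z points along the fingers, y is the line along which they close (so a half turn about z gives the same grasp; the last joint's range is limited). The gripper opens to 85 mm and grips with 20 to 120 N. Pads are 22 mm wide; open, the fingers measure 114 mm over their backs; the gripper's body (76 mm by 85 mm) begins 54 mm behind the grasp point. The pads swing forward as they close: fully open they stand 13 mm farther back than shut.
Start: joints at [1.079, 0.181, 1.607, -0, 1.354, -0.206], TCP at [0.162, 0.552, 0.231] pointing down, gripper open.
Joint ranges: [-2.99, 2.99], [-0.89, 2.07], [0.3, 2.58], [-1.14, 4.28], [0, 2.63], [-3.12, 3.12]. Speed limits (rad/s): [2.57, 2.57, 3.01, 3.14, 3.14, 3.14].

INTERFACE

Orientations are given as a unit quaternion [w, x, y, z].
In Python, from bench import ctrl, camera, calibration, order, outline_of gives the robot as it stands.
- The arm moves only by the tool move_arm, never from a script. Its argument "series" is a list that holds one entry, the list of rows, each a list of 5 numbers: the opening, from 0 (shut) to 1 (fully open), then the shift along the tool's x, y, z in mm, then the turn about the tool's z in rad. A call has exactly 10 rows; each row is the pose to reach, as a shift and turn from the pose commanded when the call began, along the tool's axes at that moment; what a row does not reach only later rows make up. A row lasts 1/12 s, in which the tool goes at most 41.7 mm and 7.16 degrees, less where a joint would pass 70% of its speed; a pose out of reach is approached as far as the arm can. A call with a gripper value outside its range is refused whole. The fingers move at their own pace and stop on an object; the grip force is fixed at half the most. Time passes only in rows, so rows that repeat a pose let the fingers close, or fill a call up. It gives the time, the measured TCP pose, the force, the opening and the grip force at its end, in the units of the state.
- ctrl.get_obs(): the state, without advancing time (a new reading comes with each control period).
- camera(name): name is "scene" or "top"; returns (picture, depth): 400x640x3 uint8, blue, green, red; 400x640 float32, m along the optical axis (not along the pixel's ray), 0 where there is no reading.
- calibration(name): a dict with "intrinsics" (3x3 intrinsics, pixels), "k1" (the pictures are not rectified: a ray, as slopes to the right and down, at radius r is drawn at 1 + k1 r^2 times it, then the intrinsics apply), "rvec" (rotation vector, rad) and "tvec" (3), from world to camera coordinates, as OpenCV has them. Camera axes: x right, y down, z forward; pixel columns grow to the right and rows downward; lengths in m; the calibration is good to about 2 mm. A picture is of the moment at which its call begins. calibration takes no time and is no camera call.
- order.hand_in(): hands the job in; it is judged then, once.
Trained networks look in the newest picture that a camera, given by its name, has taken for a name from the list of things; names that differ only in an ending like _2 or _b are one class to them, and where a whole thing is asked for, a point or a joint stands for the part that bears it (a point fixed in the world has none). Each returns a list of dicts, best first, with "conf" (0 to 1); they miss things now and then, are a little off and sometimes report something else, mostly with a low value. They report only what shows in the picture. A call takes as long as a camera call. They do not tell look-alikes from the thing itself.
- outline_of(target, camera): "region" (400x640 bool, what is visible of it) and "bbox" ([centre column, centre row, width, height] in pixels, round what is visible of it).
The state is a dict: "time_s": time; "q": joint angles; "dq": joint speeds; "joint_efforts": joint torques, N m; "eef_pos": TCP position; "eef_rot": TCP orientation; "wrist_force": force on the tool from outside, world axes, zero at the start; "torque": the same for the moment, N m; "opening": opening from 0.0 (shut) to 1.0 (fully open); "grasp_force": force on a finger pad.
Only numpy, scipy, OpenCV 4.12 (cv2) and the standard library are available. Lean on these libraries where they do the work, as an engineer would, in place of code of your own. Each camera call takes 0.05 s, during which the arm holds its last target. There are 200 camera calls.

## Working session

There is one attempt and no reset: what is moved stays moved. The work goes in short steps, Python scripts to look and compute and a tool call to move; the robot and the scene stay as the last step left them, time stands still between calls to the robot, and variables do not carry over. Pictures are saved under pics/ and viewed, at most 14 in all, crops included, and the job is handed in when it is done.

Besides the shell and the picture viewer there is one more tool, called after "Emit:" by a JSON object that holds its "name" and its "arguments". move_arm: Moves the arm, as the interface text tells. Its arguments: {"type":"object","properties":{"series":{"type":"array","items":{"type":"array","items":{"type":"array","items":{"type":"number"}}}}},"required":["series"]}

```bash
mkdir -p pics; ls
python3 - <<'E'
from bench import ctrl,camera,calibration
import cv2
o=ctrl.get_obs();print(o)
for n in("scene","top"):
    p,d=camera(n);cv2.imwrite(f"pics/{n}0.png",p);print(n,calibration(n))
E
```

```text
pics
{'time_s': 0.0, 'q': array([ 1.07870972e+00,  1.81551757e-01,  1.60801286e+00,  2.70670631e-05,
        1.35379037e+00, -2.06314470e-01]), 'dq': array([-0.00133894, -0.0010794 , -0.00101494,  0.0002951 , -0.00096488,
       -0.00094696]), 'joint_efforts': array([-5.12508632e-04, -4.44886243e+01, -3.51332259e+01, -3.39339740e-04,
        9.30198119e-03, -3.25691133e-05]), 'eef_pos': array([0.16180843, 0.55118917, 0.23037578]), 'eef_rot': array([-3.13904078e-04,  1.42403202e-01,  9.89808341e-01, -8.23463525e-04]), 'wrist_force': array([ 0.35743884, -0.02402828, -0.18757971]), 'torque': array([-0.02906495,  0.02906459, -0.00229879]), 'grasp_force': 0.0, 'opening': 1.0052515028833295}
scene {'intrinsics': array([[392.29798229,   0.        , 317.76037145],
       [  0.        , 392.29798229, 197.23520801],
       [  0.        ,   0.        ,   1.        ]]), 'k1': -0.00025713108317714677, 'rvec': array([ 1.55157562,  1.91099175, -0.89950537]), 'tvec': array([ 0.18585504, -0.28517768,  1.24365783])}
top {'intrinsics': array([[505.41031925,   0.        , 320.92957245],
       [  0.        , 505.41031925, 203.10716331],
       [  0.        ,   0.        ,   1.        ]]), 'k1': -0.13300559145907934, 'rvec': array([ 2.16502003, -2.23021604,  0.06195293]), 'tvec': array([-0.06377276,  0.5226391 ,  1.02999871])}
```

View pics/top0.png

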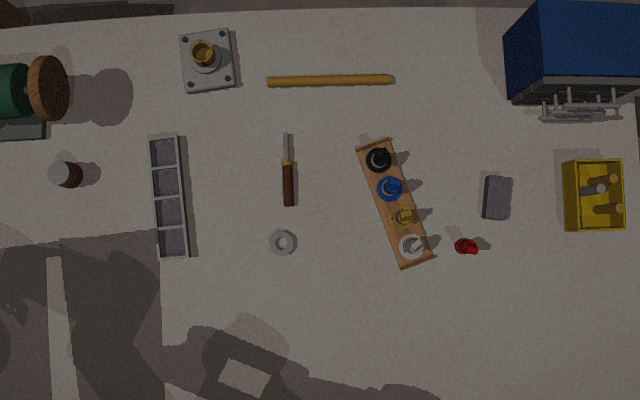

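View pics/scene0.png

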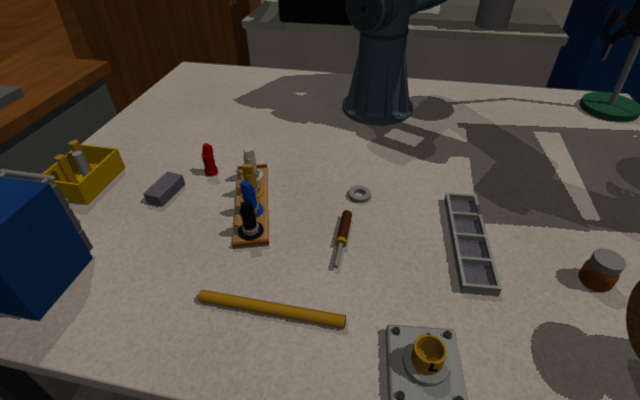

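The top view shows the drying rack with, from the robot (bottom) outward, white (412,245), brass (402,216), blue (390,188) and black (379,159). The assembly rack is at (168,197). The red look-alike is at (465,246), off the rack, so I'll leave it alone.

```bash
cat > h.py <<'E'
import numpy as np,cv2
from bench import ctrl,camera,calibration,outline_of
from scipy.optimize import least_squares
def rays(c,uv):
    K=c["intrinsics"];uv=np.asarray(uv,float).reshape(-1,1,2)
    return cv2.undistortPoints(uv,K,np.array([c["k1"],0,0,0.]))[:,0]
def world(c,uv,z):
    s=rays(c,uv);P=np.c_[s,np.ones(len(s))]*np.asarray(z).reshape(-1,1)
    R=cv2.Rodrigues(c["rvec"])[0];return (P-c["tvec"])@R
def plane(c,uv,h):
    s=np.c_[rays(c,uv),np.ones(len(np.reshape(uv,(-1,2))))];R=cv2.Rodrigues(c["rvec"])[0]
    o=-R.T@c["tvec"];d=s@R;return o+d*((h-o[2])/d[:,2])[:,None]
def cloud(name,p=None,d=None):
    if d is None:p,d=camera(name)
    v,u=np.nonzero(d>0);return world(calibration(name),np.c_[u,v],d[v,u]),p[v,u],np.c_[u,v]
def circ(P,r):
    f=lambda c:np.hypot(P[:,0]-c[0],P[:,1]-c[1])-r
    return least_squares(f,P[:,:2].mean(0),loss="soft_l1",f_scale=.002).x
E
python3 - <<'E'
from h import *
for n in("top","scene"):
    p,d=camera(n);W,C,U=cloud(n,p,d)
    print(n,"table z",np.median(W[(abs(W[:,0]-.5)<.2)&(abs(W[:,1])<.1),2]))
    for t in("black","white","brass","blue"):
        for k in("_center","_seat"):
            r=outline_of(t+k,n)[:2]
            for q in r:
                m=q["region"][U[:,1],U[:,0]];w=W[m]
                b=w[(w[:,2]>.03)&(w[:,2]<.064)]
                print(t+k,round(q["conf"],2),np.round(q["bbox"]),w.mean(0).round(3),w[:,2].max().round(3),"n",len(b),"fit",circ(b,.014).round(4) if len(b)>15 and k=="_center" else plane(calibration(n),q["bbox"][:2],.011).round(3))
    for t in("assembly_rack","drying_rack"):
        for q in outline_of(t,n)[:1]:
            m=q["region"][U[:,1],U[:,0]];w=W[m];lo,hi=(.017,.03) if t[0]=="a" else (.0,.02)
            w=w[(w[:,2]>lo)&(w[:,2]<hi)]
            print(t,q["conf"],len(w),cv2.minAreaRect((w[:,:2]*1000).astype(np.float32)),"z",np.percentile(w[:,2],[10,50,90]))
            cn=cv2.findContours(q["region"].astype(np.uint8),0,1)[0];cn=max(cn,key=len).reshape(-1,2)
            g=plane(calibration(n),cn,.022 if t[0]=="a" else .008)
            print("  outline rect",cv2.minAreaRect((g[:,:2]*1000).astype(np.float32)))
E
```

```text
top table z -0.0002534624794687741
black_center 0.82 [379. 159.  22.  21.] [ 0.603 -0.198  0.057] 0.093 n 42 fit [ 0.6068 -0.2012]
black_center 0.28 [381. 161.  28.  26.] [ 0.607 -0.193  0.012] 0.091 n 0 fit [[ 0.605 -0.208  0.011]]
black_seat 0.79 [379. 161.  28.  24.] [ 0.599 -0.197  0.01 ] 0.019 n 0 fit [[ 0.604 -0.204  0.011]]
white_center 0.81 [414. 245.  20.  20.] [ 0.43  -0.257  0.061] 0.093 n 38 fit [ 0.429  -0.2627]
white_seat 0.68 [408. 247.  26.  26.] [ 0.426 -0.258  0.01 ] 0.018 n 0 fit [[ 0.424 -0.258  0.011]]
brass_center 0.8 [403. 218.  22.  13.] [ 0.485 -0.237  0.064] 0.095 n 39 fit [ 0.4856 -0.2419]
brass_seat 0.57 [397. 220.  26.  28.] [ 0.485 -0.237  0.011] 0.073 n 0 fit [[ 0.481 -0.237  0.011]]
blue_center 0.66 [390. 188.  22.  20.] [ 0.546 -0.217  0.062] 0.093 n 30 fit [ 0.5478 -0.2205]
blue_seat 0.69 [413. 246.  20.  17.] [ 0.43  -0.258  0.059] 0.093 n 38 fit [[ 0.427 -0.268  0.011]]
blue_seat 0.68 [387. 191.  26.  26.] [ 0.538 -0.217  0.01 ] 0.02 n 0 fit [[ 0.542 -0.218  0.011]]
assembly_rack 0.56 1167 ((542.6962280273438, 239.86585998535156), (255.303573608398
[... 1446 characters left out ...]
 -0.217  0.063] 0.093 n 101 fit [ 0.5493 -0.2217]
blue_seat 0.46 [260. 212.  10.  20.] [ 0.549 -0.203  0.01 ] 0.013 n 0 fit [[ 0.553 -0.198  0.011]]
assembly_rack 0.63 1227 ((544.0179443359375, 239.60821533203125), (261.314208984375, 67.143798828125), 4.898599147796631) z [0.01833209 0.02091557 0.02225773]
  outline rect ((551.9405517578125, 236.343505859375), (277.1849365234375, 73.69351959228516), 4.91619873046875)
drying_rack 0.62 1221 ((508.9930725097656, -237.08380126953125), (293.4394836425781, 76.91291046142578), 18.72227668762207) z [0.00566712 0.00750851 0.01178881]
  outline rect ((516.0465087890625, -232.91036987304688), (289.75970458984375, 77.09397888183594), 18.569913864135742)
```

```bash
cat >> h.py <<'E'
from scipy.spatial.transform import Rotation as Rot
def go(pos,yaw,frm=None):
    """shift (mm, tool axes) and turn to reach pos with tool y at world angle yaw"""
    o=ctrl.get_obs();q=o["eef_rot"];M=Rot.from_quat([q[1],q[2],q[3],q[0]]).as_matrix()
    s=M.T@(np.array(pos)-(o["eef_pos"] if frm is None else frm))*1000
    a=np.arctan2(M[1,1],M[0,1]);t=-((yaw-a+np.pi)%(2*np.pi)-np.pi)
    return s.round(1),round(t,3)
YP=.325+np.pi/2;YA=.084+np.pi/2
HEAD=dict(black=(.607,-.2015),blue=(.5485,-.221),brass=(.4866,-.2425),white=(.429,-.263))
PKT=dict(white=(.6375,.2477),brass=(.5747,.2424),blue=(.5119,.2372),black=(.4491,.2319))
E
python3 -c "
from h import *
print(go((.45,.15,.22),YP))"
```

```text
(array([-389.5, -304.2,   11.3]), np.float64(-0.611))
```

Emit:
{"name": "move_arm", "arguments": {"series": [[[1,-20,-15,0,-0.03],[1,-50,-40,2,-0.1],[1,-80,-62,4,-0.16],[1,-115,-90,5,-0.25],[1,-145,-113,6,-0.32],[1,-180,-140,8,-0.4],[1,-210,-164,9,-0.46],[1,-240,-187,10,-0.52],[1,-265,-207,11,-0.58],[1,-285,-222,11,-0.611]]]}}

```text
time_s: 2.03
eef_pos: [0.3741, 0.2561, 0.2204]
eef_rot: [0.0, -0.163, 0.987, -0.0]
wrist_force: [-0.5, 0.7, -0.2]
opening: 1.003
grasp_force: 0.0
```

```bash
python3 -c "
from h import *
print(ctrl.get_obs()['eef_pos'],go(HEAD['white']+(.15,),YP))"
```

```text
[0.37408359 0.25609003 0.22037184] (array([ 114.6, -509.2,   70.6]), np.float64(0.002))
```

Emit:
{"name": "move_arm", "arguments": {"series": [[[1,6,-27,2,0],[1,14,-62,5,0],[1,22,-98,8,0],[1,30,-135,10,0],[1,38,-170,12,0],[1,46,-206,14,0],[1,54,-240,16,0],[1,62,-275,18,0],[1,68,-300,20,0],[1,72,-320,20,0]]]}}

```text
time_s: 2.87
eef_pos: [0.4068, -0.0702, 0.2002]
eef_rot: [0.0, -0.161, 0.987, -0.0]
wrist_force: [1.6, -0.4, -0.1]
opening: 0.996
grasp_force: 0.0
```

Emit:
{"name": "move_arm", "arguments": {"series": [[[1,5,-22,3,0],[1,12,-55,8,0],[1,20,-90,14,0],[1,28,-122,20,0],[1,34,-150,26,0],[1,39,-172,32,0],[1,42,-184,38,0],[1,43,-189,42,0],[1,43,-189,46,0],[1,43,-189,50,0]]]}}

```text
time_s: 3.7
eef_pos: [0.4265, -0.2597, 0.1498]
eef_rot: [-0.0, -0.162, 0.987, 0.0]
wrist_force: [-0.4, 0.2, -0.2]
opening: 1.001
grasp_force: 0.0
```

```bash
python3 -c "
from h import *
print(ctrl.get_obs()['eef_pos'],go(HEAD['white']+(.032,),YP))
for n in ('top','scene'):
  p,d=camera(n);x,y=(412,245) if n=='top' else (240,190)
  cv2.imwrite(f'pics/{n}1.png',cv2.resize(p[y-65:y+65,x-90:x+90],None,fx=4,fy=4))"
```

```text
[ 0.42647807 -0.25967622  0.14980186] (array([ -1.3,  -4.1, 117.8]), np.float64(0.0))
```

View pics/scene1.png

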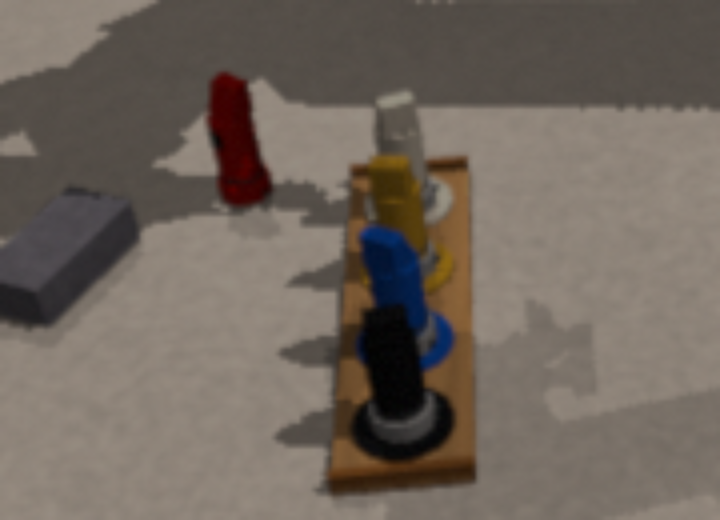

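The crop shows white, brass, blue and black upright on the rack, at (398,140), (395,195), (390,270) and (392,370). The red look-alike at (238,140) stands on the bare table. White is the one meant, since it stands on the rack, so I'll descend on it.

Emit:
{"name": "move_arm", "arguments": {"series": [[[1,-0.5,-2,8,0],[1,-1.3,-4,24,0],[1,-1.3,-4,42,0],[1,-1.3,-4,60,0],[1,-1.3,-4,78,0],[1,-1.3,-4,95,0],[1,-1.3,-4,108,0],[1,-1.3,-4,116,0],[1,-1.3,-4,120,0],[1,-1.3,-4,120.5,0]]]}}

```text
time_s: 4.63
eef_pos: [0.429, -0.2635, 0.0292]
eef_rot: [-0.0, -0.162, 0.987, 0.0]
wrist_force: [-1.0, 0.3, -0.4]
opening: 1.001
grasp_force: 0.0
```

Emit:
{"name": "move_arm", "arguments": {"series": [[[0.8,0,0,0,0],[0.65,0,0,0,0],[0.5,0,0,0,0],[0.4,0,0,0,0],[0.3,0,0,0,0],[0.2,0,0,0,0],[0.1,0,0,0,0],[0,0,0,0,0],[0,0,0,0,0],[0,0,0,0,0]]]}}

```text
time_s: 5.47
eef_pos: [0.4294, -0.2644, 0.0305]
eef_rot: [0.0, -0.162, 0.987, -0.0]
wrist_force: [-1.5, 1.0, 6.7]
opening: 0.309
grasp_force: 57.6
```

Emit:
{"name": "move_arm", "arguments": {"series": [[[0,0,0,-5,0],[0,0,0,-15,0],[0,0,0,-30,0],[0,0,0,-50,0],[0,0,0,-70,0],[0,0,0,-90,0],[0,0,0,-108,0],[0,0,0,-120,0],[0,0,0,-128,0],[0,0,0,-130,0]]]}}

```text
time_s: 6.3
eef_pos: [0.4298, -0.2647, 0.1618]
eef_rot: [0.001, -0.162, 0.987, -0.001]
wrist_force: [-0.4, -0.1, -0.2]
opening: 0.311
grasp_force: 57.9
```

```bash
python3 -c "
from h import *
o=ctrl.get_obs();print(o['eef_pos'],o['wrist_force'],o['opening'],go(PKT['white']+(.16,),YA))"
```

```text
[ 0.42978824 -0.26472994  0.16181617] [-0.44341898 -0.07741616 -0.20545676] 0.3107814145865913 (array([-360.6,  419.2,    1.1]), np.float64(0.241))
```

Emit:
{"name": "move_arm", "arguments": {"series": [[[0,-6,7,0,0.01],[0,-18,21,0,0.03],[0,-36,42,0,0.06],[0,-58,68,0,0.09],[0,-82,95,0,0.12],[0,-107,124,0,0.15],[0,-132,153,0,0.18],[0,-157,182,0,0.21],[0,-182,211,0,0.23],[0,-206,240,0,0.241]]]}}

```text
time_s: 7.13
eef_pos: [0.5475, 0.0312, 0.159]
eef_rot: [-0.001, -0.042, 0.999, 0.0]
wrist_force: [1.0, -0.5, -0.4]
opening: 0.311
grasp_force: 57.8
```

```bash
python3 -c "
from h import *
o=ctrl.get_obs();print(o['eef_pos'],o['wrist_force'],o['opening'],go(PKT['white']+(.16,),YA))"
```

```text
[0.54746734 0.03116484 0.15898818] [ 0.95126102 -0.50070788 -0.44149835] 0.3113888160807583 (array([-107.7,  208.3,   -1.1]), np.float64(-0.001))
```

Emit:
{"name": "move_arm", "arguments": {"series": [[[0,-15,29,0,0],[0,-30,58,0,0],[0,-45,86,0,0],[0,-59,113,0,0],[0,-72,138,0,0],[0,-83,160,0,0],[0,-92,178,0,0],[0,-99,191,0,0],[0,-103,198,0,0],[0,-105,202,0,0]]]}}

```text
time_s: 7.97
eef_pos: [0.6349, 0.2401, 0.1586]
eef_rot: [-0.001, -0.043, 0.999, -0.0]
wrist_force: [-0.2, 0.6, 0.1]
opening: 0.316
grasp_force: 57.9
```

```bash
python3 -c "
from h import *
o=ctrl.get_obs();print(o['eef_pos'],o['wrist_force'],o['opening'],go(PKT['white']+(.0285,),YA))"
```

```text
[0.63485526 0.24010537 0.15860332] [-0.24333763  0.55722978  0.11644532] 0.3158404096728198 (array([ -3.5,   7.4, 130.1]), np.float64(0.001))
```

Emit:
{"name": "move_arm", "arguments": {"series": [[[0,-2,4,5,0],[0,-3.5,7,15,0],[0,-3.5,7,30,0],[0,-3.5,7,48,0],[0,-3.5,7,66,0],[0,-3.5,7,84,0],[0,-3.5,7,100,0],[0,-3.5,7,112,0],[0,-3.5,7,120,0],[0,-3.5,7,124,0]]]}}

```text
time_s: 8.8
eef_pos: [0.6372, 0.2459, 0.0339]
eef_rot: [-0.001, -0.042, 0.999, -0.0]
wrist_force: [-0.1, -0.7, -1.2]
opening: 0.312
grasp_force: 57.9
```

```bash
python3 -c "
from h import *
o=ctrl.get_obs();print(o['eef_pos'],o['wrist_force'],o['opening'],go(PKT['white']+(.0275,),YA))
p,d=camera('scene');x,y=(470,235)
cv2.imwrite(f'pics/scene2.png',cv2.resize(p[y-75:y+75,x-90:x+90],None,fx=4,fy=4))"
```

```text
[0.63719494 0.24586599 0.03388778] [-0.07942192 -0.71487088 -1.16180103] 0.31207785044808384 (array([-0.5,  1.8,  6.4]), np.float64(-0.0))
```

View pics/scene2.png

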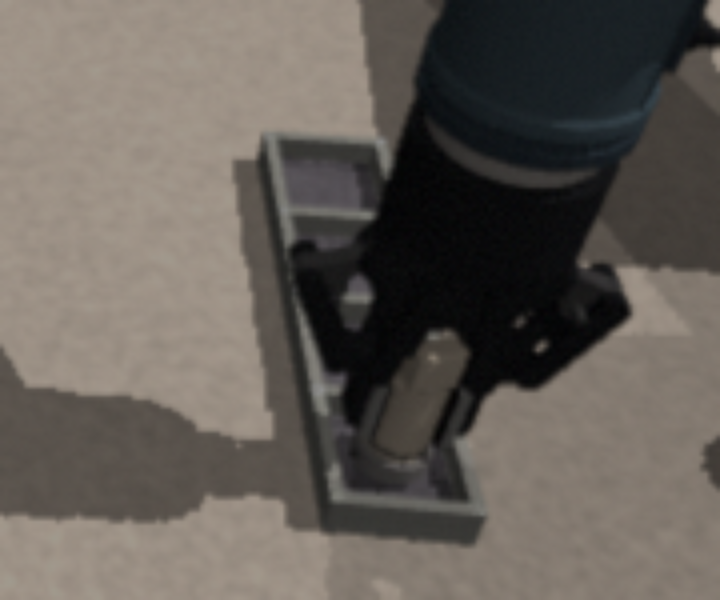

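The white head hangs centred in the farthest pocket, at (405,440) in the crop. I'll lower it, check the force, then release.

Emit:
{"name": "move_arm", "arguments": {"series": [[[0,-0.5,1.5,1,0],[0,-0.5,1.5,2,0],[0,-0.5,1.5,3,0],[0,-0.5,1.5,4,0],[0,-0.5,1.5,4.5,0],[0,-0.5,1.5,5,0],[0,-0.5,1.5,5.5,0],[0,-0.5,1.5,5.5,0],[0,-0.5,1.5,5.5,0],[0,-0.5,1.5,5.5,0]]]}}

```text
time_s: 9.68
eef_pos: [0.6386, 0.2481, 0.0303]
eef_rot: [0.0, -0.042, 0.999, 0.0]
wrist_force: [-0.3, 0.3, -0.3]
opening: 0.315
grasp_force: 57.9
```

Emit:
{"name": "move_arm", "arguments": {"series": [[[0,0,0,1,0],[0,0,0,1.5,0],[0,0,0,2,0],[0,0,0,2,0],[0.4,0,0,2,0],[0.5,0,0,2,0],[0.6,0,0,2,0],[0.7,0,0,2,0],[0.8,0,0,2,0],[0.9,0,0,2,0]]]}}

```text
time_s: 10.52
eef_pos: [0.6386, 0.2481, 0.0283]
eef_rot: [0.0, -0.042, 0.999, 0.0]
wrist_force: [-0.1, -0.4, 1.2]
opening: 0.898
grasp_force: 0.0
```

Emit:
{"name": "move_arm", "arguments": {"series": [[[1,0,0,0,0],[1,0,0,-4,0],[1,0,0,-14,0],[1,0,0,-30,0],[1,0,0,-50,0],[1,0,0,-75,0],[1,0,0,-100,0],[1,0,0,-120,0],[1,0,0,-135,0],[1,0,0,-140,0]]]}}

```text
time_s: 11.35
eef_pos: [0.6405, 0.2485, 0.1732]
eef_rot: [0.003, -0.042, 0.999, 0.001]
wrist_force: [0.5, 0.6, 0.6]
opening: 0.997
grasp_force: 0.0
```

```bash
python3 -c "
from h import *
o=ctrl.get_obs();print(o['eef_pos'],o['opening'],go(HEAD['brass']+(.16,),YP))
p,d=camera('scene');x,y=(470,235)
W,C,U=cloud('scene',p,d)
m=(W[:,2]>.03)&(W[:,2]<.062)&(np.hypot(W[:,0]-.6375,W[:,1]-.2477)<.04);w=W[m];print(len(w),circ(w,.014))
m=(W[:,2]<.12)&(np.hypot(W[:,0]-.6375,W[:,1]-.2477)<.04);print(W[m,2].max())
"
```

```text
[0.64046437 0.24853908 0.17315628] 0.9967735607632324 (array([ 194.8, -476.3,   11.6]), np.float64(-0.241))
213 [0.6384769  0.24848933]
0.09001291965281566
```

White stands in its pocket: its axis measures about 1 mm off centre and its top is at 0.090 m. Next is brass.

Emit:
{"name": "move_arm", "arguments": {"series": [[[1,8,-20,1,-0.01],[1,22,-54,2,-0.04],[1,36,-89,3,-0.07],[1,51,-124,4,-0.1],[1,65,-159,5,-0.13],[1,79,-194,6,-0.16],[1,94,-229,8,-0.19],[1,108,-264,9,-0.21],[1,122,-299,10,-0.23],[1,136,-333,11,-0.241]]]}}

```text
time_s: 12.23
eef_pos: [0.5296, -0.0966, 0.1564]
eef_rot: [-0.001, -0.162, 0.987, 0.0]
wrist_force: [0.2, -1.0, 0.7]
opening: 1.002
grasp_force: 0.0
```

```bash
python3 -c "
from h import *
o=ctrl.get_obs();print(o['eef_pos'],o['opening'],go(HEAD['brass']+(.15,),YP))"
```

```text
[ 0.52958962 -0.09658741  0.15642185] 1.0021502424526632 (array([  87.5, -124.4,    6.4]), np.float64(0.001))
```

Emit:
{"name": "move_arm", "arguments": {"series": [[[1,21,-30,0,0],[1,40,-57,0,0],[1,57,-81,0,0],[1,70,-100,0,0],[1,79,-112,0,0],[1,84,-118,0,0],[1,85,-119,4,0],[1,85,-119,10,0],[1,85,-119,16,0],[1,85,-119,20,0]]]}}

```text
time_s: 13.07
eef_pos: [0.4883, -0.2336, 0.1359]
eef_rot: [-0.001, -0.163, 0.987, 0.001]
wrist_force: [-0.6, -0.6, -0.4]
opening: 0.996
grasp_force: 0.0
```

```bash
python3 -c "
from h import *
o=ctrl.get_obs();print(o['eef_pos'],o['opening'],go(HEAD['brass']+(.031,),YP))"
```

```text
[ 0.48826261 -0.23358902  0.13586013] 0.9956001870021045 (array([  4.3,  -8.1, 104.9]), np.float64(0.002))
```

Emit:
{"name": "move_arm", "arguments": {"series": [[[1,2,-4,3,0],[1,4,-8,10,0],[1,4.3,-8,22,0],[1,4.3,-8,38,0],[1,4.3,-8,54,0],[1,4.3,-8,70,0],[1,4.3,-8,85,0],[1,4.3,-8,96,0],[1,4.3,-8,103,0],[1,4.3,-8,105,0]]]}}

```text
time_s: 13.9
eef_pos: [0.4862, -0.2434, 0.0306]
eef_rot: [-0.001, -0.162, 0.987, 0.001]
wrist_force: [-0.5, 0.5, 0.7]
opening: 1.002
grasp_force: 0.0
```

Emit:
{"name": "move_arm", "arguments": {"series": [[[0.8,0,0,0,0],[0.65,0,0,0,0],[0.5,0,0,0,0],[0.4,0,0,0,0],[0.3,0,0,0,0],[0.2,0,0,0,0],[0.1,0,0,0,0],[0,0,0,0,0],[0,0,0,0,0],[0,0,0,0,0]]]}}

```text
time_s: 14.73
eef_pos: [0.4875, -0.2445, 0.0332]
eef_rot: [0.0, -0.162, 0.987, -0.001]
wrist_force: [-1.8, 0.8, 6.6]
opening: 0.312
grasp_force: 58.8
```

Emit:
{"name": "move_arm", "arguments": {"series": [[[0,0,0,-5,0],[0,0,0,-15,0],[0,0,0,-30,0],[0,0,0,-50,0],[0,0,0,-70,0],[0,0,0,-90,0],[0,0,0,-108,0],[0,0,0,-120,0],[0,0,0,-128,0],[0,0,0,-130,0]]]}}

```text
time_s: 15.57
eef_pos: [0.4876, -0.2445, 0.164]
eef_rot: [0.001, -0.162, 0.987, -0.001]
wrist_force: [0.8, -0.5, -0.3]
opening: 0.312
grasp_force: 59.0
```

```bash
python3 -c "
from h import *
o=ctrl.get_obs();print(o['eef_pos'],o['wrist_force'],o['opening'],go(PKT['brass']+(.16,),YA))"
```

```text
[ 0.48758576 -0.24451241  0.16398489] [ 0.7954788  -0.47546309 -0.32631334] 0.31234026155716804 (array([-238.1,  433.6,    3.4]), np.float64(0.241))
```

Emit:
{"name": "move_arm", "arguments": {"series": [[[0,-4,8,0,0.01],[0,-13,24,0,0.03],[0,-26,48,0,0.06],[0,-42,77,0,0.09],[0,-60,109,0,0.12],[0,-78,142,0,0.15],[0,-97,176,0,0.18],[0,-115,210,0,0.21],[0,-134,244,0,0.23],[0,-152,277,0,0.241]]]}}

```text
time_s: 16.4
eef_pos: [0.5412, 0.0697, 0.1607]
eef_rot: [-0.001, -0.041, 0.999, 0.0]
wrist_force: [1.2, -0.2, -1.5]
opening: 0.313
grasp_force: 59.0
```

```bash
python3 -c "
from h import *
o=ctrl.get_obs();print(o['eef_pos'],go(PKT['brass']+(.16,),YA))"
```

```text
[0.54124752 0.0697057  0.16072731] (array([-47.6, 169.3,   0.7]), np.float64(-0.001))
```

Emit:
{"name": "move_arm", "arguments": {"series": [[[0,-9,31,0,0],[0,-17,60,0,0],[0,-25,88,0,0],[0,-32,113,0,0],[0,-38,134,0,0],[0,-43,151,0,0],[0,-46,162,0,0],[0,-47,167,0,0],[0,-47.5,169,2,0],[0,-47.5,169,5,0]]]}}

```text
time_s: 17.23
eef_pos: [0.5754, 0.2392, 0.1568]
eef_rot: [-0.0, -0.042, 0.999, -0.0]
wrist_force: [0.4, 0.4, -0.8]
opening: 0.313
grasp_force: 59.0
```

```bash
python3 -c "
from h import *
o=ctrl.get_obs();print(o['eef_pos'],go(PKT['brass']+(.03,),YA))"
```

```text
[0.57538456 0.23922505 0.15676548] (array([  0.3,   3.3, 126.8]), np.float64(0.0))
```

Descend to about 4 mm above the floor, then lower gently and release.

Emit:
{"name": "move_arm", "arguments": {"series": [[[0,0,2,5,0],[0,0,3,15,0],[0,0,3,30,0],[0,0,3,48,0],[0,0,3,66,0],[0,0,3,84,0],[0,0,3,100,0],[0,0,3,112,0],[0,0,3,120,0],[0,0,3,123,0]]]}}

```text
time_s: 18.07
eef_pos: [0.5744, 0.2417, 0.0324]
eef_rot: [-0.001, -0.042, 0.999, -0.0]
wrist_force: [0.1, 0.0, -0.8]
opening: 0.315
grasp_force: 59.0
```

Emit:
{"name": "move_arm", "arguments": {"series": [[[0,0,0,1,0],[0,0,0,2,0],[0,0,0,3,0],[0,0,0,3.5,0],[0,0,0,4,0],[0,0,0,4,0],[0,0,0,4,0],[0,0,0,4,0],[0,0,0,4,0],[0,0,0,4,0]]]}}

```text
time_s: 18.9
eef_pos: [0.5754, 0.2424, 0.0303]
eef_rot: [0.0, -0.042, 0.999, 0.0]
wrist_force: [0.0, -0.2, -0.5]
opening: 0.313
grasp_force: 59.0
```

Emit:
{"name": "move_arm", "arguments": {"series": [[[0,0,0,0.5,0],[0,0,0,1,0],[0,0,0,1.5,0],[0,0,0,1.5,0],[0.4,0,0,1.5,0],[0.5,0,0,1.5,0],[0.6,0,0,1.5,0],[0.7,0,0,1.5,0],[0.8,0,0,1.5,0],[0.9,0,0,1.5,0]]]}}

```text
time_s: 19.73
eef_pos: [0.5753, 0.2424, 0.0286]
eef_rot: [-0.0, -0.042, 0.999, -0.0]
wrist_force: [-0.9, -0.4, -0.4]
opening: 0.894
grasp_force: 0.0
```

Emit:
{"name": "move_arm", "arguments": {"series": [[[1,0,0,0,0],[1,0,0,-4,0],[1,0,0,-14,0],[1,0,0,-30,0],[1,0,0,-50,0],[1,0,0,-75,0],[1,0,0,-100,0],[1,0,0,-118,0],[1,0,0,-128,0],[1,0,0,-130,0]]]}}

```text
time_s: 20.57
eef_pos: [0.577, 0.2428, 0.1622]
eef_rot: [0.003, -0.042, 0.999, 0.0]
wrist_force: [0.3, -0.3, 0.2]
opening: 0.998
grasp_force: 0.0
```

```bash
cat >> h.py <<'E'
def check(*names):
    p,d=camera('scene');W,C,U=cloud('scene',p,d)
    for n in names:
        r=np.hypot(W[:,0]-PKT[n][0],W[:,1]-PKT[n][1])<.03;b=W[r&(W[:,2]>.032)&(W[:,2]<.06)]
        print(n,len(b),(circ(b,.014)-PKT[n]).round(4) if len(b)>20 else '',W[r&(W[:,2]<.11),2].max().round(3))
E
python3 -c "
from h import *
o=ctrl.get_obs();print(o['eef_pos'],o['opening'],go(HEAD['blue']+(.15,),YP))
check('white','brass')
p,d=camera('scene');x,y=(470,235)
cv2.imwrite(f'pics/scene3.png',cv2.resize(p[y-75:y+75,x-90:x+90],None,fx=4,fy=4))"
```

```text
[0.57697738 0.24275197 0.16220688] 0.9984072765268769 (array([  67.5, -459.7,   11.6]), np.float64(-0.241))
white 187 [0.001  0.0007] 0.089
brass 173 [0.0014 0.0006] 0.089
```

View pics/scene3.png

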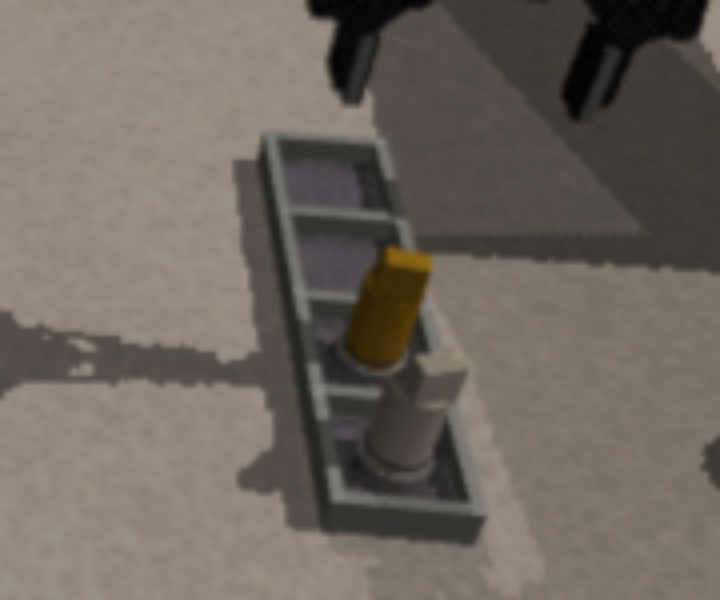

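White (400,455) and brass (375,355) stand upright and centred in the 4th and 3rd pockets. Next is blue.

Emit:
{"name": "move_arm", "arguments": {"series": [[[1,3,-20,0,-0.01],[1,8,-52,0,-0.04],[1,13,-86,0,-0.07],[1,18,-120,0,-0.1],[1,23,-155,0,-0.13],[1,28,-190,0,-0.16],[1,33,-225,0,-0.19],[1,38,-260,0,-0.21],[1,43,-293,0,-0.23],[1,47,-322,0,-0.241]]]}}

```text
time_s: 21.5
eef_pos: [0.554, -0.0842, 0.1569]
eef_rot: [-0.001, -0.162, 0.987, 0.001]
wrist_force: [-0.1, 0.6, -0.4]
opening: 0.998
grasp_force: 0.0
```

```bash
python3 -c "
from h import *
o=ctrl.get_obs();print(o['eef_pos'],o['opening'],go(HEAD['blue']+(.14,),YP))"
```

```text
[ 0.55404345 -0.08418816  0.15686176] 0.998177562454061 (array([  49. , -127.9,   16.8]), np.float64(0.0))
```

Emit:
{"name": "move_arm", "arguments": {"series": [[[1,12,-30,0,0],[1,22,-57,0,0],[1,31,-81,0,0],[1,38,-100,0,0],[1,43,-113,0,0],[1,47,-122,0,0],[1,49,-127,4,0],[1,49,-127.5,10,0],[1,49,-127.5,16,0],[1,49,-127.5,20,0]]]}}

```text
time_s: 22.33
eef_pos: [0.5495, -0.2175, 0.1373]
eef_rot: [-0.001, -0.162, 0.987, 0.001]
wrist_force: [-0.3, 0.1, 0.5]
opening: 0.996
grasp_force: 0.0
```

```bash
python3 -c "
from h import *
o=ctrl.get_obs();print(o['eef_pos'],o['opening'],go(HEAD['blue']+(.031,),YP))"
```

```text
[ 0.54947517 -0.2174715   0.1372983 ] 0.9959804589708849 (array([  1.9,  -3.2, 106.3]), np.float64(0.001))
```

Emit:
{"name": "move_arm", "arguments": {"series": [[[1,1,-2,3,0],[1,2,-3,10,0],[1,2,-3,22,0],[1,2,-3,38,0],[1,2,-3,54,0],[1,2,-3,70,0],[1,2,-3,85,0],[1,2,-3,97,0],[1,2,-3,104,0],[1,2,-3,106,0]]]}}

```text
time_s: 23.17
eef_pos: [0.548, -0.2217, 0.0309]
eef_rot: [-0.001, -0.162, 0.987, 0.001]
wrist_force: [0.7, 0.9, 0.6]
opening: 1.001
grasp_force: 0.0
```

Emit:
{"name": "move_arm", "arguments": {"series": [[[0.8,0,0,0,0],[0.65,0,0,0,0],[0.5,0,0,0,0],[0.4,0,0,0,0],[0.3,0,0,0,0],[0.2,0,0,0,0],[0.1,0,0,0,0],[0,0,0,0,0],[0,0,0,0,0],[0,0,0,0,0]]]}}

```text
time_s: 24.0
eef_pos: [0.5495, -0.2224, 0.0339]
eef_rot: [0.0, -0.162, 0.987, -0.0]
wrist_force: [-0.0, 1.9, 5.6]
opening: 0.311
grasp_force: 58.8
```

Emit:
{"name": "move_arm", "arguments": {"series": [[[0,0,0,-5,0],[0,0,0,-15,0],[0,0,0,-30,0],[0,0,0,-50,0],[0,0,0,-70,0],[0,0,0,-90,0],[0,0,0,-108,0],[0,0,0,-120,0],[0,0,0,-128,0],[0,0,0,-130,0]]]}}

```text
time_s: 24.83
eef_pos: [0.5497, -0.2229, 0.1647]
eef_rot: [0.001, -0.162, 0.987, -0.001]
wrist_force: [0.7, 0.3, -0.4]
opening: 0.313
grasp_force: 59.0
```

```bash
python3 -c "
from h import *
o=ctrl.get_obs();print(o['eef_pos'],o['wrist_force'],o['opening'],go(PKT['blue']+(.16,),YA))"
```

```text
[ 0.54971793 -0.22290729  0.16471483] [ 0.70227819  0.27618787 -0.39235965] 0.3133117493491708 (array([-111.2,  448.1,    3.9]), np.float64(0.241))
```

Emit:
{"name": "move_arm", "arguments": {"series": [[[0,-2,9,0,0.01],[0,-6,26,0,0.03],[0,-13,52,0,0.06],[0,-21,84,0,0.09],[0,-29,118,0,0.12],[0,-38,153,0,0.15],[0,-47,189,0,0.18],[0,-56,225,0,0.21],[0,-65,261,0,0.23],[0,-73,296,0,0.241]]]}}

```text
time_s: 25.67
eef_pos: [0.5218, 0.0838, 0.1613]
eef_rot: [-0.001, -0.041, 0.999, 0.0]
wrist_force: [1.1, 0.1, -0.7]
opening: 0.313
grasp_force: 59.0
```

```bash
python3 -c "
from h import *
o=ctrl.get_obs();print(o['eef_pos'],go(PKT['blue']+(.16,),YA))"
```

```text
[0.52178663 0.08381981 0.16129841] (array([ -2.8, 153.7,   1.4]), np.float64(-0.001))
```

Emit:
{"name": "move_arm", "arguments": {"series": [[[0,-0.5,30,0,0],[0,-1,57,0,0],[0,-1.5,82,0,0],[0,-2,104,0,0],[0,-2.5,122,0,0],[0,-3,137,0,0],[0,-3,147,0,0],[0,-3,152,0,0],[0,-3,154,2,0],[0,-3,154,5,0]]]}}

```text
time_s: 26.5
eef_pos: [0.5135, 0.2351, 0.1574]
eef_rot: [-0.0, -0.042, 0.999, -0.0]
wrist_force: [0.9, -0.1, -0.6]
opening: 0.315
grasp_force: 59.1
```

```bash
python3 -c "
from h import *
o=ctrl.get_obs();print(o['eef_pos'],go(PKT['blue']+(.03,),YA))"
```

```text
[0.51345309 0.23508891 0.1573652 ] (array([  1.3,   2.3, 127.4]), np.float64(0.0))
```

Emit:
{"name": "move_arm", "arguments": {"series": [[[0,0.5,1,5,0],[0,1,2,15,0],[0,1,2,30,0],[0,1,2,48,0],[0,1,2,66,0],[0,1,2,84,0],[0,1,2,100,0],[0,1,2,112,0],[0,1,2,120,0],[0,1,2,123,0]]]}}

```text
time_s: 27.33
eef_pos: [0.5115, 0.2364, 0.033]
eef_rot: [-0.001, -0.042, 0.999, -0.0]
wrist_force: [-1.5, 1.4, -0.6]
opening: 0.314
grasp_force: 59.0
```

Emit:
{"name": "move_arm", "arguments": {"series": [[[0,0,0,1,0],[0,0,0,2,0],[0,0,0,3,0],[0,0,0,3.5,0],[0,0,0,4,0],[0,0,0,4.5,0],[0,0,0,4.5,0],[0,0,0,4.5,0],[0,0,0,4.5,0],[0,0,0,4.5,0]]]}}

```text
time_s: 28.17
eef_pos: [0.5129, 0.2372, 0.0309]
eef_rot: [0.0, -0.042, 0.999, 0.0]
wrist_force: [-0.4, 0.6, 5.5]
opening: 0.308
grasp_force: 59.4
```

Contact force is 5.5 N, so it is on the floor. Release.

Emit:
{"name": "move_arm", "arguments": {"series": [[[0.35,0,0,0,0],[0.4,0,0,0,0],[0.5,0,0,0,0],[0.6,0,0,0,0],[0.7,0,0,0,0],[0.8,0,0,0,0],[0.9,0,0,0,0],[1,0,0,0,0],[1,0,0,0,0],[1,0,0,0,0]]]}}

```text
time_s: 29.0
eef_pos: [0.5125, 0.2371, 0.0303]
eef_rot: [0.0, -0.042, 0.999, 0.0]
wrist_force: [-0.4, 0.1, -0.5]
opening: 0.999
grasp_force: 0.0
```

Emit:
{"name": "move_arm", "arguments": {"series": [[[1,0,0,0,0],[1,0,0,-4,0],[1,0,0,-14,0],[1,0,0,-30,0],[1,0,0,-50,0],[1,0,0,-75,0],[1,0,0,-100,0],[1,0,0,-118,0],[1,0,0,-128,0],[1,0,0,-130,0]]]}}

```text
time_s: 29.83
eef_pos: [0.514, 0.2375, 0.1634]
eef_rot: [0.002, -0.042, 0.999, 0.0]
wrist_force: [0.6, -0.6, -0.5]
opening: 1.0
grasp_force: 0.0
```

```bash
python3 -c "
from h import *
o=ctrl.get_obs();print(o['eef_pos'],o['opening'],go(HEAD['black']+(.15,),YP))
check('white','brass','blue')"
```

```text
[0.51400899 0.23745143 0.16344231] 0.9996527715540015 (array([ -55.6, -445.2,   13.4]), np.float64(-0.241))
white 189 [0.0011 0.0008] 0.089
brass 172 [0.0017 0.0005] 0.09
blue 156 [0.0016 0.0002] 0.089
```

Next is black.

Emit:
{"name": "move_arm", "arguments": {"series": [[[1,-3,-20,0,-0.01],[1,-7,-52,0,-0.04],[1,-11,-86,0,-0.07],[1,-15,-120,0,-0.1],[1,-19,-155,0,-0.13],[1,-23,-190,0,-0.16],[1,-28,-225,0,-0.19],[1,-32,-258,0,-0.21],[1,-36,-287,0,-0.23],[1,-39,-312,0,-0.241]]]}}

```text
time_s: 30.72
eef_pos: [0.5768, -0.0726, 0.1584]
eef_rot: [-0.001, -0.162, 0.987, 0.001]
wrist_force: [0.0, 0.2, 1.3]
opening: 0.998
grasp_force: 0.0
```

```bash
python3 -c "
from h import *
o=ctrl.get_obs();print(o['eef_pos'],o['opening'],go(HEAD['black']+(.14,),YP))"
```

```text
[ 0.57676071 -0.07258711  0.15844382] 0.9977451432774112 (array([  12.5, -131.8,   18.3]), np.float64(-0.0))
```

Emit:
{"name": "move_arm", "arguments": {"series": [[[1,3,-30,0,0],[1,6,-57,0,0],[1,8,-81,0,0],[1,10,-101,0,0],[1,11,-116,0,0],[1,12,-126,0,0],[1,12.5,-131,4,0],[1,12.5,-132,10,0],[1,12.5,-132,16,0],[1,12.5,-132,20,0]]]}}

```text
time_s: 31.55
eef_pos: [0.6072, -0.1983, 0.1387]
eef_rot: [-0.001, -0.162, 0.987, 0.001]
wrist_force: [0.6, 0.2, -1.0]
opening: 1.003
grasp_force: 0.0
```

```bash
python3 -c "
from h import *
o=ctrl.get_obs();print(o['eef_pos'],o['opening'],go(HEAD['black']+(.031,),YP))"
```

```text
[ 0.60722084 -0.19825898  0.13873835] 1.003150170051227 (array([  1.1,  -3.2, 107.7]), np.float64(0.001))
```

Emit:
{"name": "move_arm", "arguments": {"series": [[[1,0.5,-2,3,0],[1,1,-3,10,0],[1,1,-3,22,0],[1,1,-3,38,0],[1,1,-3,54,0],[1,1,-3,70,0],[1,1,-3,85,0],[1,1,-3,98,0],[1,1,-3,105,0],[1,1,-3,107.5,0]]]}}

```text
time_s: 32.38
eef_pos: [0.6069, -0.2022, 0.0308]
eef_rot: [-0.001, -0.162, 0.987, 0.001]
wrist_force: [-0.0, -0.8, -0.1]
opening: 1.001
grasp_force: 0.0
```

Emit:
{"name": "move_arm", "arguments": {"series": [[[0.8,0,0,0,0],[0.65,0,0,0,0],[0.5,0,0,0,0],[0.4,0,0,0,0],[0.3,0,0,0,0],[0.2,0,0,0,0],[0.1,0,0,0,0],[0,0,0,0,0],[0,0,0,0,0],[0,0,0,0,0]]]}}

```text
time_s: 33.22
eef_pos: [0.6086, -0.2032, 0.0339]
eef_rot: [0.001, -0.162, 0.987, -0.001]
wrist_force: [-1.6, 0.7, 5.3]
opening: 0.31
grasp_force: 58.9
```

Emit:
{"name": "move_arm", "arguments": {"series": [[[0,0,0,-5,0],[0,0,0,-15,0],[0,0,0,-30,0],[0,0,0,-50,0],[0,0,0,-70,0],[0,0,0,-90,0],[0,0,0,-108,0],[0,0,0,-120,0],[0,0,0,-128,0],[0,0,0,-130,0]]]}}

```text
time_s: 34.05
eef_pos: [0.6086, -0.2032, 0.1646]
eef_rot: [0.001, -0.162, 0.987, -0.001]
wrist_force: [-1.2, -0.3, -0.4]
opening: 0.314
grasp_force: 58.9
```

```bash
python3 -c "
from h import *
o=ctrl.get_obs();print(o['eef_pos'],o['wrist_force'],o['opening'],go(PKT['black']+(.16,),YA))"
```

```text
[ 0.60858989 -0.20316624  0.16464808] [-1.16252403 -0.34984492 -0.37259007] 0.313600153327596 (array([ 12.1, 463.2,   3.8]), np.float64(0.241))
```

Emit:
{"name": "move_arm", "arguments": {"series": [[[0,0,9,0,0.01],[0,1,26,0,0.03],[0,1,52,0,0.06],[0,2,84,0,0.09],[0,3,118,0,0.12],[0,4,154,0,0.15],[0,5,190,0,0.18],[0,6,226,0,0.21],[0,7,262,0,0.23],[0,8,298,0,0.241]]]}}

```text
time_s: 34.88
eef_pos: [0.5027, 0.079, 0.1612]
eef_rot: [-0.001, -0.041, 0.999, 0.0]
wrist_force: [0.5, 0.1, -0.6]
opening: 0.314
grasp_force: 59.0
```

```bash
python3 -c "
from h import *
o=ctrl.get_obs();print(o['eef_pos'],go(PKT['black']+(.16,),YA))"
```

```text
[0.50273366 0.07897231 0.16123074] (array([ 40.8, 156.8,   1.5]), np.float64(-0.001))
```

Emit:
{"name": "move_arm", "arguments": {"series": [[[0,8,30,0,0],[0,15,58,0,0],[0,22,84,0,0],[0,28,106,0,0],[0,32,125,0,0],[0,36,140,0,0],[0,39,150,0,0],[0,40,155,0,0],[0,40.5,157,2,0],[0,40.5,157,5,0]]]}}

```text
time_s: 35.72
eef_pos: [0.4515, 0.23, 0.1574]
eef_rot: [-0.0, -0.042, 0.999, -0.0]
wrist_force: [0.2, -0.1, 0.2]
opening: 0.31
grasp_force: 59.0
```

```bash
python3 -c "
from h import *
o=ctrl.get_obs();print(o['eef_pos'],go(PKT['black']+(.03,),YA))"
```

```text
[0.45148912 0.23002068 0.15743541] (array([  2.2,   2.1, 127.4]), np.float64(0.0))
```

Emit:
{"name": "move_arm", "arguments": {"series": [[[0,1,1,5,0],[0,2,2,15,0],[0,2,2,30,0],[0,2,2,48,0],[0,2,2,66,0],[0,2,2,84,0],[0,2,2,100,0],[0,2,2,112,0],[0,2,2,120,0],[0,2,2,123,0]]]}}

```text
time_s: 36.55
eef_pos: [0.4482, 0.231, 0.0328]
eef_rot: [-0.002, -0.042, 0.999, -0.0]
wrist_force: [-0.4, 0.5, -0.5]
opening: 0.311
grasp_force: 59.0
```

Emit:
{"name": "move_arm", "arguments": {"series": [[[0,0,0,1,0],[0,0,0,2,0],[0,0,0,3,0],[0,0,0,3.5,0],[0,0,0,4,0],[0,0,0,4.5,0],[0,0,0,4.5,0],[0,0,0,4.5,0],[0,0,0,4.5,0],[0,0,0,4.5,0]]]}}

```text
time_s: 37.38
eef_pos: [0.4498, 0.232, 0.0308]
eef_rot: [0.0, -0.042, 0.999, 0.0]
wrist_force: [-2.3, -1.5, 6.1]
opening: 0.313
grasp_force: 59.3
```

Emit:
{"name": "move_arm", "arguments": {"series": [[[0.35,0,0,0,0],[0.4,0,0,0,0],[0.5,0,0,0,0],[0.6,0,0,0,0],[0.7,0,0,0,0],[0.8,0,0,0,0],[0.9,0,0,0,0],[1,0,0,0,0],[1,0,0,0,0],[1,0,0,0,0]]]}}

```text
time_s: 38.22
eef_pos: [0.4494, 0.2319, 0.0303]
eef_rot: [0.0, -0.042, 0.999, -0.0]
wrist_force: [0.6, 0.0, -0.5]
opening: 1.0
grasp_force: 0.0
```

Emit:
{"name": "move_arm", "arguments": {"series": [[[1,0,0,0,0],[1,0,0,-4,0],[1,0,0,-14,0],[1,0,0,-30,0],[1,0,0,-50,0],[1,0,0,-75,0],[1,0,0,-100,0],[1,0,0,-118,0],[1,0,0,-128,0],[1,0,0,-130,0]]]}}

```text
time_s: 39.05
eef_pos: [0.4509, 0.2323, 0.1632]
eef_rot: [0.002, -0.042, 0.999, 0.0]
wrist_force: [1.2, 0.9, -0.3]
opening: 1.001
grasp_force: 0.0
```

Emit:
{"name": "move_arm", "arguments": {"series": [[[1,0,0,-5,0],[1,0,0,-10,0],[1,0,0,-20,0],[1,0,0,-30,0],[1,0,0,-35,0],[1,0,0,-40,0],[1,0,0,-40,0],[1,0,0,-40,0],[1,0,0,-40,0],[1,0,0,-40,0]]]}}

```text
time_s: 39.88
eef_pos: [0.449, 0.2318, 0.1998]
eef_rot: [-0.0, -0.042, 0.999, -0.0]
wrist_force: [-0.2, -0.2, 0.2]
opening: 0.998
grasp_force: 0.0
```

```bash
python3 -c "
from h import *
check(*PKT)
p,d=camera('scene');x,y=(470,235)
cv2.imwrite(f'pics/scene4.png',cv2.resize(p[y-75:y+75,x-90:x+90],None,fx=4,fy=4))"
```

```text
white 186 [0.0011 0.0006] 0.089
brass 169 [0.0017 0.0006] 0.09
blue 151 [0.0016 0.0002] 0.089
black 132 [0.0008 0.0007] 0.089
```

View pics/scene4.png

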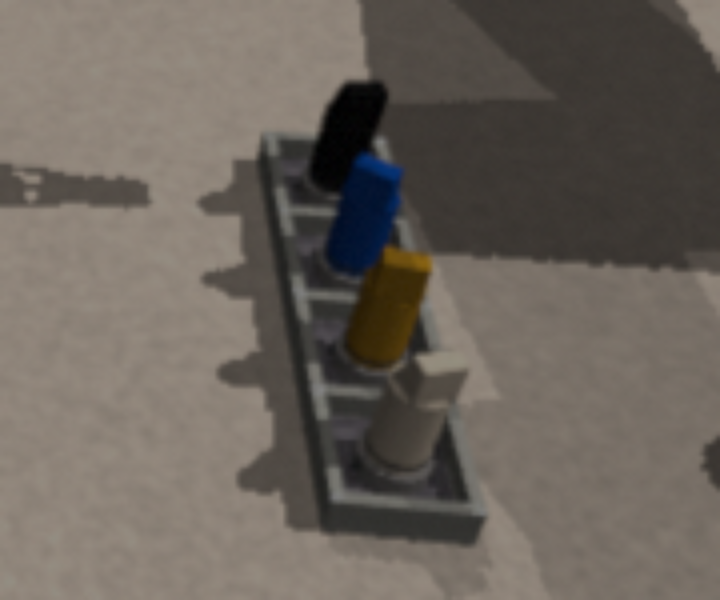

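All four stand upright and centred in reversed order: black (345,140), blue (365,215), brass (385,310) and white (410,430). The gripper is clear of them.

```bash
python3 -c "
from bench import order
print(order.hand_in())"
```

```text
the job is handed in; nothing more can be done
None
```

All four whistle heads stand upright in reverse order in the assembly rack, each measured within 2 mm of its pocket's centre, and the job was handed in after about 40 s of robot time (no verdict was returned).

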